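# Feel along the edge of a coated board and mark the drip

### The job

Check the bare oak strip along the board's front long edge, the one nearest the robot: starting at the corner on the same side as the large lidded pail, run your fingertips lightly along the top of the strip, touching it all the way, until you come to the dried drip. Finish with your fingertips still resting lightly on the drip, to show where it is; the program ends while holding that touch. Pick nothing up, and leave the tools and containers where they are.

Things in the scene. Friction and masses are not known exactly. Their poses are not given: they have to be found in the camera images.
- board: Sample board, 250 mm (its x) x 460 mm (its y), 19 mm thick, its grey coated face framed flush by a bare oak strip 28 mm wide. Lies level, top 49 mm above the table. Origin: centre of its underside; -x towards the robot (turned up to 0.2 rad), +y to the robot's left. The front strip's centre line is x = -111 mm. Fingertips held together nearly cover the strip; more than 20 N is too hard.
- rests: Two soft foam strips, 30 mm high, under the board; fixed. Origin on the table under the board's centre, axes as the board's. On them the board gives straight down and springs back, staying level: it starts to give at about 2 to 3 N, then sinks 1 mm for each 1.8 N, at most 14 mm. It does not slide.
- edge_left (a point): Left (+y) end of the front oak strip: on its top face, at the middle of its 28 mm width, right at the board's end.
- edge_right (a point): Right (-y) end of the front oak strip, likewise.
- drip: Dried drip of grey coating stuck fast on top of the front oak strip, in its middle part (within 30 mm of the strip's mid-length), with a short run down the board's front face: a low round dome 30 mm in diameter and 4.5 mm high with gently sloping sides. Origin: centre of the dome's base, on the strip's top face; axes as the board's. It moves with the board and cannot be moved along it.
- pail: Large white lidded plastic pail, 214 mm in diameter at the rim, 196 mm high, wire handle folded down, about 3 kg. Origin: centre of its underside. It stands on the table beyond one end of the board, left (+y) or right (-y). Leave alone.
- tin: Small steel paint tin with a paper label, 110 mm in diameter, 131 mm high. Origin: centre of its underside. It stands on the table beyond the other end of the board. Leave alone.
- brush: Wide brush lying flat on the board: black stock 135 mm wide, bristles, wooden handle; 205 mm long, up to 40 mm high. Origin: under the stock; +x towards the bristles. Leave alone.
- block: Cork sanding block, 66 x 112 x 36 mm, lying on the board. Origin: centre of its underside. Leave alone.
- knife: Filling knife with a blue handle, 220 mm long, 70 mm wide at the blade, 20 mm high, lying on the table between robot and board. Origin: underneath, where handle meets blade; +x towards the blade. Leave alone.
- tape: Roll of masking tape lying flat, 104 mm in diameter, 36 mm high, on the table between robot and board. Origin: centre of its underside. Leave alone.

How it is judged:
By the outcome, as a careful person would: the job done as asked, in the order asked, and still so for the second after the job is handed in, while the arm keeps its last pose, push and grip.
It also fails if it takes over 51 s, if anything falls off the work surface, if the arm or the gripper's body presses on something with over 40 N, if the wrist force passes 120 N, or if a joint passes its speed limit or range.

### The arm

A 6-joint arm with a two-finger parallel gripper is mounted at the origin on the work surface. World frame = base frame: x ahead of the robot, y to its left, z up, the work surface at z = 0. Lengths are in m, angles in rad, forces in N, time in s.
With the tool pointing down it reaches from about 0.4 to 0.825 m from the base axis. Payload 7 kg.
Tool frame: the origin (TCP) lies midway between the tips of the shut fingers; the grasp point (between the pads) lies hold_point_z behind it (hold_point_z is the distance from the TCP to the grasp point, in m); z points along the fingers, y is the line along which they close (so a half turn about z gives the same grasp; the last joint's range is limited). The gripper opens to 88 mm and grips with 3 to 60 N. Pads are 19 mm wide; open, the fingers measure 130 mm over their backs; the gripper's body (78 mm by 193 mm) begins 47 mm behind the grasp point.
Start: joints at [1.563, 0.359, 0.012, 0, -1.224, -0.288], TCP at [0.197, 0.646, 0.227] pointing down, gripper open.
Joint ranges: [-3.07, 3.07], [-1.43, 2.12], [-1.02, 1.25], [-3.03, 1.67], [-3.05, -0], [-3.03, 3.03]. Speed limits (rad/s): [2.39, 2.39, 3.01, 3.14, 3.14, 3.14].

### API

Orientations are given as [roll, pitch, yaw] about the fixed x, y, z axes, in that order (R = Rz(yaw) Ry(pitch) Rx(roll)).
In Python, from station import * gives the robot as it stands.
- The arm moves only by the tool apply_moves, never from a script. Its argument "steps" is a list of rows, each an object with "translation": the shift along the world's x, y, z scaled (see below), a list of three; "rotation": the turn, a rotation vector about the world's x, y, z scaled (see below), a list of three. A call has exactly 10 rows; each row is the pose to reach, as a shift and turn from the pose commanded when the call began; what a row does not reach only later rows make up. The controller multiplies each number of a shift by 250 mm and each number of a turn by 30 degrees. A row lasts 1/12 s, in which the tool goes at most 41.7 mm and 7.16 degrees, less where a joint would pass 70% of its speed; a pose out of reach is approached as far as the arm can. A call with a number of a shift or a turn outside -1 to 1 is refused whole. A call with a gripper value outside its range is refused whole. "jaw" is the closure, from -1 (fully open) to 1 (shut), so that 0 is half open, set as the call begins (left out, the last holds). The fingers move at their own pace and stop on an object; "newtons" is the grip in N (left out, the last holds). Time passes only in rows, so rows that repeat a pose let the fingers close, or fill a call up. It gives the time, the measured TCP pose, the force, the opening and the grip force at its end, in the units of the state.
- get_state(): the state, without advancing time (a new reading comes with each control period).
- grab_frame(name): name is "scene" or "top" or "wrist"; returns the picture (384x512x3 uint8, blue, green, red); there is no depth.
- camera_model(name): a dict with "fx", "fy", "cx", "cy" (pixels), "xyz" and "rotation" of the camera in the world. Camera axes: x right, y down, z forward; pixel columns grow to the right and rows downward; lengths in m; the calibration is good to about 2 mm. A picture is of the moment at which its call begins: read the wrist's pose just before it. camera_model takes no time and is no camera call; for the wrist camera it gives the pose at the moment of the call.
- job_done(): hands the job in; it is judged then, once.
The state is a dict: "t": time; "q": joint angles; "qd": joint speeds; "joint_efforts": joint torques, N m; "eef_pos": TCP position; "ee_rot": TCP orientation; "force": force on the tool from outside, world axes, zero at the start; "moment": the same for the moment, N m; "width": finger opening in m; "gripper_force": force on a finger pad.
Only numpy, scipy, OpenCV 4.12 (cv2) and the standard library are available. Lean on these libraries where they do the work, as an engineer would, in place of code of your own. Each camera call takes 0.05 s, during which the arm holds its last target. There are 200 camera calls.

## Working session

There is one attempt and no reset: what is moved stays moved. The work goes in short steps, Python scripts to look and compute and a tool call to move; the robot and the scene stay as the last step left them, time stands still between calls to the robot, and variables do not carry over. Pictures are saved under pics/ and viewed, at most 10 in all, crops included, and the job is handed in when it is done.

Besides the shell and the picture viewer there is one more tool, called as name(argument=value, ...) on one line, values as JSON. apply_moves: Moves the arm, as the interface text tells. Shifts and turns lie within -1 to 1; 1 stands for 250 mm of shift or 30 degrees of turn. Its arguments: {"type":"object","properties":{"steps":{"type":"array"},"jaw":{"type":"number"},"newtons":{"type":"number"}},"required":["steps"]}

```bash
ls; mkdir -p pics; python3 - <<'E'
from station import *
import cv2
s=get_state();print({k:s[k] for k in('t','eef_pos','ee_rot','force','width')})
try: print(hold_point_z)
except Exception as e: print(e)
for n in('scene','top'):
    cv2.imwrite(f'pics/{n}0.png',grab_frame(n)); print(camera_model(n))
E
```

```text
pics
{'t': 0.0, 'eef_pos': array([0.196647  , 0.64520458, 0.22562257]), 'ee_rot': array([ 3.13994514e+00, -1.16187785e-04, -2.95982571e-01]), 'force': array([ 0.53206792,  0.95319648, -0.32984879]), 'width': 0.08764328762015895}
0.0188
{'fx': 397.3309414956523, 'fy': 397.3309414956523, 'cx': 254.13266965916566, 'cy': 197.94044760470925, 'xyz': array([1.06928972, 0.6522299 , 1.40284245]), 'rotation': array([-2.59762762e+00, -4.64648457e-05,  2.48994290e+00])}
{'fx': 489.56278424651714, 'fy': 489.56278424651714, 'cx': 251.00413066070345, 'cy': 191.54521975904706, 'xyz': array([0.40888354, 0.00617923, 1.60051269]), 'rotation': array([-3.0492054 , -0.01584852, -1.5458082 ])}
```

View pics/top0.png

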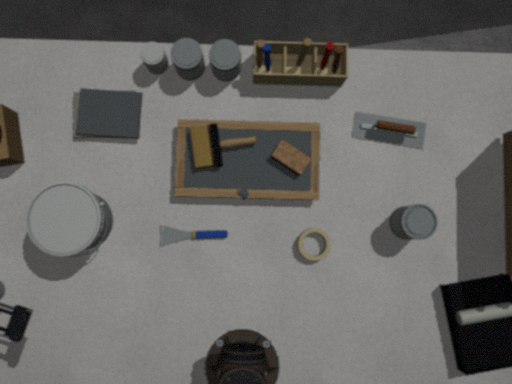

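View pics/scene0.png

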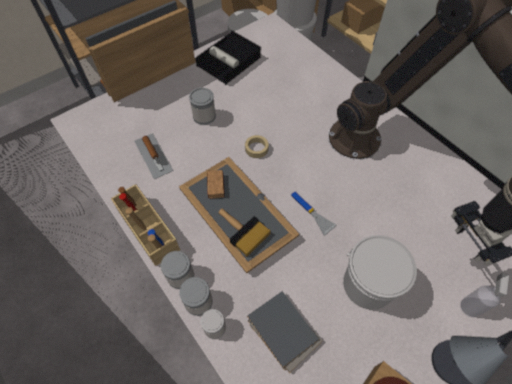

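The top view shows the board, with front strip corners near (176,195) and (319,198) and the drip near (243,193). The pail at (66,220) is on the left (+y) and the tin at (413,222) on the right. Next I'll measure them.

```bash
cat > h.py <<'E'
from station import *
import numpy as np, cv2
from scipy.spatial.transform import Rotation as R
def ray(c,uv,z):
    uv=np.atleast_2d(uv).astype(float)
    d=np.c_[(uv[:,0]-c['cx'])/c['fx'],(uv[:,1]-c['cy'])/c['fy'],np.ones(len(uv))]@R.from_euler('xyz',c['rotation']).as_matrix().T
    return c['xyz']+d*((z-c['xyz'][2])/d[:,2])[:,None]
E
python3 - <<'E'
from h import *
im=cv2.imread('pics/top0.png');c=camera_model('top')
hsv=cv2.cvtColor(im,cv2.COLOR_BGR2HSV)
m=cv2.inRange(hsv,(8,70,60),(25,255,255)); m[:110]=0;m[215:]=0;m[:,:165]=0;m[:,330:]=0
n,l,st,_=cv2.connectedComponentsWithStats(m)
i=1+np.argmax(st[1:,2]); print(st[i])
pts=np.argwhere(l==i)[:,::-1]
r=cv2.minAreaRect(pts.astype(np.float32)); b=cv2.boxPoints(r); print(b, ray(c,b,.049)[:,:2].round(4))
P=ray(c,b,.049);print([np.linalg.norm(P[k]-P[k-1]).round(4) for k in range(4)])
for u in range(180,318,10):print(u,np.where(l[185:205,u]==i)[0]+185,end=' ')
print()
print('pail',ray(c,[66,220],.196),'tin',ray(c,[413,222],.131),'tape',ray(c,[314,245],.036),'knife',ray(c,[[160,236],[227,235]],.01))
print('drip~',ray(c,[243,194],.05))
cv2.imwrite('pics/crop.png',cv2.resize(im[110:210,165:330],None,fx=4.8,fy=4.8,interpolation=cv2.INTER_CUBIC))
print(camera_model('wrist'))
E
```

```text
[ 175  120  144   80 4589]
[[174.5055  195.96805]
 [176.61862 119.19135]
 [319.42786 123.12189]
 [317.31473 199.89859]] [[ 0.5327  0.2275]
 [ 0.7807  0.2305]
 [ 0.7811 -0.2304]
 [ 0.5321 -0.2266]]
[np.float64(0.4541), np.float64(0.2481), np.float64(0.4608), np.float64(0.249)]
180 [185 186 187 188 189 190 191 192 193 194 195] 190 [188 189 190 191 192 193 194 195 196] 200 [188 189 190 191 192 193 194 195 196] 210 [189 190 191 192 193 194 195 196] 220 [189 190 191 192 193 194 195 196] 230 [189 190 191 192 193 194 195 196 197] 240 [196 197] 250 [190 191 192 193 194 195 196 197 198] 260 [190 191 192 193 194 195 196 197 198] 270 [190 191 192 193 194 195 196 197 198] 280 [190 191 192 193 194 195 196 197 198] 290 [191 192 193 194 195 196 197 198 199] 300 [191 192 193 194 195 196 197 198 199] 310 [190 191 192 193 194 195 196 197 198 199] 
pail [[0.4442081 0.5121164 0.196    ]] tin [[ 0.46636968 -0.50405858  0.131     ]] tape [[ 0.38885379 -0.21980158  0.036     ]] knife [[0.40507862 0.27461807 0.01      ]
 [0.41370203 0.05874688 0.01      ]]
drip~ [[0.54461995 0.01044332 0.05      ]]
{'fx': 339.4398869034401, 'fy': 339.4398869034401, 'cx': 245.6506715974902, 'cy': 184.68823838715434, 'xyz': array([0.26765295, 0.62467792, 0.38319699]), 'rotation': array([ 2.86354618e+00, -6.87066275e-04, -1.86695248e+00])}
```

View pics/crop.png

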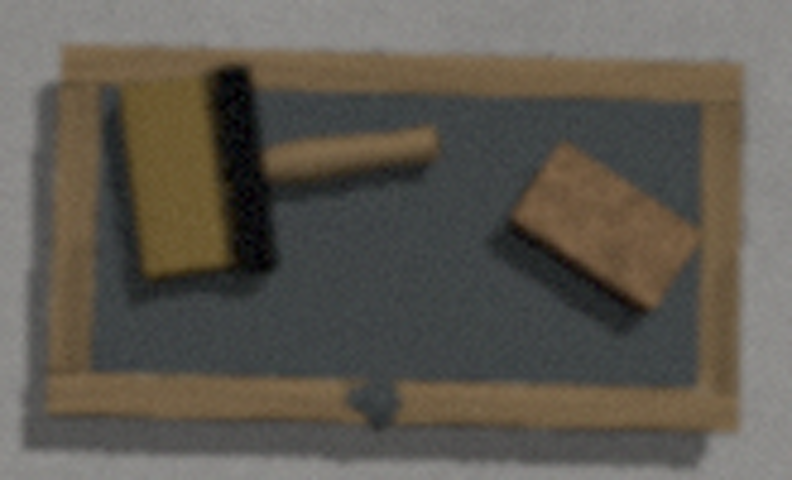

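apply_moves(jaw=1, newtons=10, steps=[{"translation": [0, 0, 0.15], "rotation": [0, 0, 0]}, {"translation": [0, 0, 0.3], "rotation": [0, 0, 0]}, {"translation": [0.05, -0.06, 0.4], "rotation": [0, 0, 0.05]}, {"translation": [0.15, -0.19, 0.4], "rotation": [0, 0, 0.12]}, {"translation": [0.25, -0.32, 0.4], "rotation": [0, 0, 0.2]}, {"translation": [0.35, -0.45, 0.4], "rotation": [0, 0, 0.28]}, {"translation": [0.45, -0.58, 0.4], "rotation": [0, 0, 0.36]}, {"translation": [0.55, -0.71, 0.4], "rotation": [0, 0, 0.44]}, {"translation": [0.65, -0.84, 0.4], "rotation": [0, 0, 0.5]}, {"translation": [0.7, -0.9, 0.4], "rotation": [0, 0, 0.56]}])

```text
t: 0.93
eef_pos: [0.3733, 0.4171, 0.3269]
ee_rot: [3.141, -0.0, -0.002]
force: [-0.5, 0.8, -0.5]
width: 0.0265
gripper_force: 0.0
```

apply_moves(steps=[{"translation": [0.08, -0.12, 0], "rotation": [0, 0, 0]}, {"translation": [0.16, -0.24, 0], "rotation": [0, 0, 0]}, {"translation": [0.24, -0.36, 0], "rotation": [0, 0, 0]}, {"translation": [0.33, -0.48, 0], "rotation": [0, 0, 0]}, {"translation": [0.42, -0.6, -0.05], "rotation": [0, 0, 0]}, {"translation": [0.5, -0.72, -0.1], "rotation": [0, 0, 0]}, {"translation": [0.58, -0.84, -0.15], "rotation": [0, 0, 0]}, {"translation": [0.65, -0.94, -0.2], "rotation": [0, 0, 0]}, {"translation": [0.69, -1, -0.23], "rotation": [0, 0, 0]}, {"translation": [0.69, -1, -0.23], "rotation": [0, 0, 0]}])

```text
t: 1.77
eef_pos: [0.5446, 0.1673, 0.2664]
ee_rot: [3.139, 0.004, -0.006]
force: [-0.5, -0.2, -0.4]
width: 0.0005
gripper_force: 0.0
```

```bash
python3 - <<'E'
from h import *
c=camera_model('wrist');s=get_state();im=grab_frame('wrist');cv2.imwrite('pics/w1.png',im)
import pickle;pickle.dump(c,open('c1.pkl','wb'));print(c,s['eef_pos'],s['ee_rot'],s['width'],s['qd'].round(3))
E
```

```text
{'fx': 339.4398869034401, 'fy': 339.4398869034401, 'cx': 245.6506715974902, 'cy': 184.68823838715434, 'xyz': array([0.61933273, 0.16812115, 0.42354922]), 'rotation': array([ 2.85983808e+00, -1.84273284e-03, -1.57712064e+00])} [0.54455774 0.16733798 0.26635129] [ 3.13914007  0.00380513 -0.00610844] 0.0004869478065889806 [ 0.052 -0.025  0.018 -0.002 -0.023 -0.057]
```

View pics/w1.png

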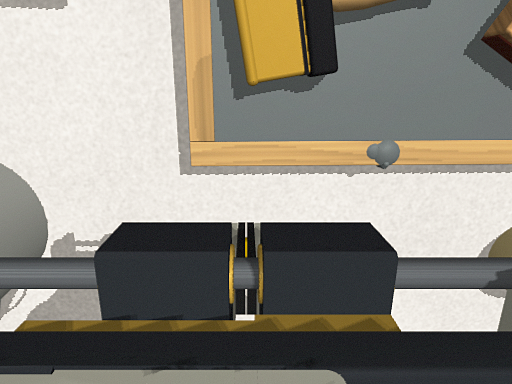

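The wrist view shows the front strip around rows 141–166, its left end at column 190, and the drip dome near (385,152). A small lobe sits at its left, and the run down the front face is near (383,165).

```bash
python3 - <<'E'
from h import *
import pickle;c=pickle.load(open('c1.pkl','rb'));im=cv2.imread('pics/w1.png')
hsv=cv2.cvtColor(im,cv2.COLOR_BGR2HSV)
m=cv2.inRange(hsv,(8,60,120),(25,255,255))
F=[];B=[]
for u in list(range(225,360,10))+list(range(410,505,10)):
    w=np.where(m[125:185,u])[0]+125; B.append((u,w.min()-.5)); F.append((u,w.max()+.5))
for n,A in(('front',F),('inner',B)):
    P=ray(c,A,.049); k=np.polyfit(P[:,1],P[:,0],1); print(n,k,np.abs(np.polyval(k,P[:,1])-P[:,0]).max(),P[[0,-1],:2])
for v in(145,150,155,160): 
    w=np.where(m[v,150:300])[0]+150; print(v,ray(c,[w.min()-.5,v],.049)[0,:2])
d=cv2.inRange(hsv,(0,0,0),(179,50,190)); d[m>0]=0; d[:142]=0; d[165:]=0; d[:,:350]=0;d[:,420:]=0
y,x=np.where(d); print(x.min(),x.max(),y.min(),y.max())
for v in range(142,165,2): w=np.where(d[v])[0]; print(v,w.min() if len(w) else 0,w.max() if len(w) else 0)
print(ray(c,[[367,152],[376,152],[388,152],[400,152]],.0505)[:,:2])
cv2.imwrite('pics/w1c.png',cv2.resize(im[130:180,340:430],None,fx=8,fy=8,interpolation=cv2.INTER_NEAREST))
E
```

```text
front [3.06525940e-04 5.33341017e-01] 0.0006363774492276209 [[ 0.53364973  0.19131081]
 [ 0.53386805 -0.11943398]]
inner [-0.00099097  0.56133165] 0.000516266374430363 [[ 0.56087913  0.19067799]
 [ 0.56108916 -0.11393454]]
145 [0.5572368  0.23019633]
150 [0.55162284 0.23049005]
155 [0.5459622  0.23078622]
160 [0.54024675 0.22996053]
367 399 142 164
142 381 394
144 372 396
146 369 398
148 368 398
150 367 399
152 367 399
154 367 398
156 368 398
158 371 397
160 375 395
162 377 392
164 379 390
[[ 0.54832601  0.0327154 ]
 [ 0.54825909  0.0226838 ]
 [ 0.54816986  0.0093068 ]
 [ 0.54808062 -0.00407198]]
```

View pics/w1c.png

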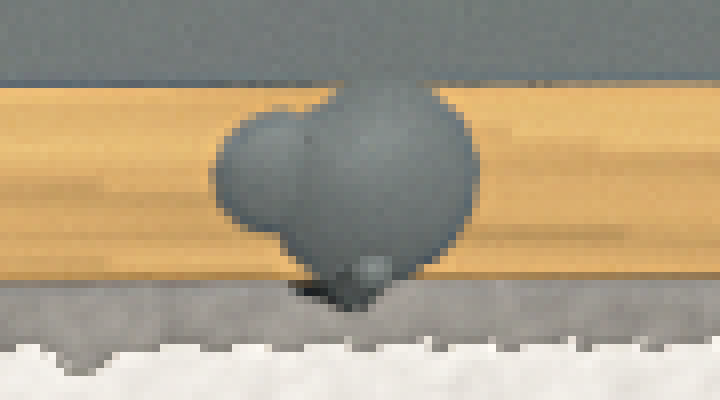

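Strip centre line is x=0.5473 (28 mm wide, as given), left end y=0.2305, drip centre about (0.547, 0.011). I'll go down above the left corner.

apply_moves(steps=[{"translation": [0.01, 0.08, -0.08], "rotation": [0, 0, 0.01]}, {"translation": [0.01, 0.15, -0.18], "rotation": [0, 0, 0.01]}, {"translation": [0.01, 0.2, -0.29], "rotation": [0, 0, 0.01]}, {"translation": [0.01, 0.215, -0.4], "rotation": [0, 0, 0.01]}, {"translation": [0.01, 0.215, -0.5], "rotation": [0, 0, 0.01]}, {"translation": [0.01, 0.215, -0.6], "rotation": [0, 0, 0.01]}, {"translation": [0.01, 0.215, -0.68], "rotation": [0, 0, 0.01]}, {"translation": [0.01, 0.215, -0.74], "rotation": [0, 0, 0.01]}, {"translation": [0.01, 0.215, -0.77], "rotation": [0, 0, 0.01]}, {"translation": [0.01, 0.215, -0.77], "rotation": [0, 0, 0.01]}])

```text
t: 2.65
eef_pos: [0.5457, 0.2245, 0.0751]
ee_rot: [3.14, 0.002, 0.003]
force: [-0.8, -0.3, -0.5]
width: 0.0004
gripper_force: 0.0
```

apply_moves(steps=[{"translation": [0, 0, 0], "rotation": [0, 0, 0]}, {"translation": [0, 0, 0], "rotation": [0, 0, 0]}, {"translation": [0, 0, 0], "rotation": [0, 0, 0]}, {"translation": [0, 0, 0], "rotation": [0, 0, 0]}, {"translation": [0, 0, 0], "rotation": [0, 0, 0]}, {"translation": [0, 0, 0], "rotation": [0, 0, 0]}, {"translation": [0, 0, 0], "rotation": [0, 0, 0]}, {"translation": [0, 0, 0], "rotation": [0, 0, 0]}, {"translation": [0, 0, 0], "rotation": [0, 0, 0]}, {"translation": [0, 0, 0], "rotation": [0, 0, 0]}])

```text
t: 3.48
eef_pos: [0.5468, 0.2244, 0.0765]
ee_rot: [3.142, 0.0, 0.003]
force: [-0.4, 0.7, 0.3]
width: 0.0001
gripper_force: 0.0
```

apply_moves(steps=[{"translation": [0, 0, -0.03], "rotation": [0, 0, 0]}, {"translation": [0, 0, -0.06], "rotation": [0, 0, 0]}, {"translation": [0, 0, -0.08], "rotation": [0, 0, 0]}, {"translation": [0, 0, -0.095], "rotation": [0, 0, 0]}, {"translation": [0, 0, -0.1], "rotation": [0, 0, 0]}, {"translation": [0, 0, -0.104], "rotation": [0, 0, 0]}, {"translation": [0, 0, -0.108], "rotation": [0, 0, 0]}, {"translation": [0, 0, -0.111], "rotation": [0, 0, 0]}, {"translation": [0, 0, -0.114], "rotation": [0, 0, 0]}, {"translation": [0, 0, -0.114], "rotation": [0, 0, 0]}])

```text
t: 4.32
eef_pos: [0.5469, 0.2245, 0.0484]
ee_rot: [-3.141, -0.0, 0.003]
force: [-1.3, -0.6, 3.4]
width: 0.0002
gripper_force: 1.8
```

apply_moves(steps=[{"translation": [0, 0, -0.004], "rotation": [0, 0, 0]}, {"translation": [0, 0, -0.006], "rotation": [0, 0, 0]}, {"translation": [0, -0.01, -0.006], "rotation": [0, 0, 0]}, {"translation": [0, -0.025, -0.006], "rotation": [0, 0, 0]}, {"translation": [0, -0.04, -0.006], "rotation": [0, 0, 0]}, {"translation": [0, -0.055, -0.006], "rotation": [0, 0, 0]}, {"translation": [0, -0.07, -0.006], "rotation": [0, 0, 0]}, {"translation": [0, -0.085, -0.006], "rotation": [0, 0, 0]}, {"translation": [0, -0.1, -0.006], "rotation": [0, 0, 0]}, {"translation": [0, -0.115, -0.006], "rotation": [0, 0, 0]}])

```text
t: 5.15
eef_pos: [0.5482, 0.197, 0.0476]
ee_rot: [-3.139, -0.003, 0.003]
force: [0.3, 3.7, 4.5]
width: 0.0006
gripper_force: 2.5
```

apply_moves(steps=[{"translation": [0, -0.015, -0.001], "rotation": [0, 0, 0]}, {"translation": [0, -0.03, -0.001], "rotation": [0, 0, 0]}, {"translation": [0, -0.045, -0.001], "rotation": [0, 0, 0]}, {"translation": [0, -0.06, -0.001], "rotation": [0, 0, 0]}, {"translation": [0, -0.075, -0.001], "rotation": [0, 0, 0]}, {"translation": [0, -0.09, -0.001], "rotation": [0, 0, 0]}, {"translation": [0, -0.105, -0.001], "rotation": [0, 0, 0]}, {"translation": [0, -0.12, -0.001], "rotation": [0, 0, 0]}, {"translation": [0, -0.135, -0.001], "rotation": [0, 0, 0]}, {"translation": [0, -0.15, -0.001], "rotation": [0, 0, 0]}])

```text
t: 5.98
eef_pos: [0.5483, 0.1594, 0.0474]
ee_rot: [-3.139, -0.003, 0.003]
force: [0.7, 3.9, 5.3]
width: 0.0009
gripper_force: 2.7
```

apply_moves(steps=[{"translation": [-0.001, -0.015, 0], "rotation": [0, 0, 0]}, {"translation": [-0.002, -0.03, 0], "rotation": [0, 0, 0]}, {"translation": [-0.003, -0.045, 0], "rotation": [0, 0, 0]}, {"translation": [-0.004, -0.06, 0], "rotation": [0, 0, 0]}, {"translation": [-0.004, -0.075, 0], "rotation": [0, 0, 0]}, {"translation": [-0.004, -0.09, 0], "rotation": [0, 0, 0]}, {"translation": [-0.004, -0.105, 0], "rotation": [0, 0, 0]}, {"translation": [-0.004, -0.12, 0], "rotation": [0, 0, 0]}, {"translation": [-0.004, -0.135, 0], "rotation": [0, 0, 0]}, {"translation": [-0.004, -0.15, 0], "rotation": [0, 0, 0]}])

```text
t: 6.82
eef_pos: [0.5474, 0.1218, 0.0474]
ee_rot: [-3.14, -0.003, 0.003]
force: [0.1, 3.4, 5.7]
width: 0.0005
gripper_force: 2.8
```

apply_moves(steps=[{"translation": [0, -0.015, 0], "rotation": [0, 0, 0]}, {"translation": [0, -0.03, 0], "rotation": [0, 0, 0]}, {"translation": [0, -0.045, 0], "rotation": [0, 0, 0]}, {"translation": [0, -0.06, 0], "rotation": [0, 0, 0]}, {"translation": [0, -0.075, 0], "rotation": [0, 0, 0]}, {"translation": [0, -0.09, 0], "rotation": [0, 0, 0]}, {"translation": [0, -0.105, 0], "rotation": [0, 0, 0]}, {"translation": [0, -0.12, 0], "rotation": [0, 0, 0]}, {"translation": [0, -0.135, 0], "rotation": [0, 0, 0]}, {"translation": [0, -0.15, 0], "rotation": [0, 0, 0]}])

```text
t: 7.65
eef_pos: [0.5474, 0.0842, 0.0474]
ee_rot: [-3.14, -0.003, 0.003]
force: [0.3, 2.9, 5.0]
width: 0.0005
gripper_force: 2.8
```

apply_moves(steps=[{"translation": [0, -0.012, 0], "rotation": [0, 0, 0]}, {"translation": [0, -0.024, 0], "rotation": [0, 0, 0]}, {"translation": [0, -0.036, 0], "rotation": [0, 0, 0]}, {"translation": [0, -0.048, 0], "rotation": [0, 0, 0]}, {"translation": [0, -0.06, 0], "rotation": [0, 0, 0]}, {"translation": [0, -0.072, 0], "rotation": [0, 0, 0]}, {"translation": [0, -0.084, 0], "rotation": [0, 0, 0]}, {"translation": [0, -0.096, 0], "rotation": [0, 0, 0]}, {"translation": [0, -0.108, 0], "rotation": [0, 0, 0]}, {"translation": [0, -0.12, 0], "rotation": [0, 0, 0]}])

```text
t: 8.48
eef_pos: [0.5474, 0.0541, 0.0473]
ee_rot: [-3.14, -0.003, 0.003]
force: [-0.0, 3.0, 5.6]
width: 0.0003
gripper_force: 2.8
```

apply_moves(steps=[{"translation": [0, -0.006, 0], "rotation": [0, 0, 0]}, {"translation": [0, -0.012, 0], "rotation": [0, 0, 0]}, {"translation": [0, -0.018, 0], "rotation": [0, 0, 0]}, {"translation": [0, -0.024, 0], "rotation": [0, 0, 0]}, {"translation": [0, -0.03, 0], "rotation": [0, 0, 0]}, {"translation": [0, -0.036, 0], "rotation": [0, 0, 0]}, {"translation": [0, -0.042, 0], "rotation": [0, 0, 0]}, {"translation": [0, -0.048, 0], "rotation": [0, 0, 0]}, {"translation": [0, -0.054, 0], "rotation": [0, 0, 0]}, {"translation": [0, -0.06, 0], "rotation": [0, 0, 0]}])

```text
t: 9.32
eef_pos: [0.5473, 0.0391, 0.0473]
ee_rot: [-3.14, -0.003, 0.003]
force: [-0.8, 4.3, 4.9]
width: 0.0004
gripper_force: 2.8
```

apply_moves(steps=[{"translation": [0, -0.004, 0], "rotation": [0, 0, 0]}, {"translation": [0, -0.008, 0], "rotation": [0, 0, 0]}, {"translation": [0, -0.012, 0], "rotation": [0, 0, 0]}, {"translation": [0, -0.016, 0], "rotation": [0, 0, 0]}, {"translation": [0, -0.02, 0], "rotation": [0, 0, 0]}, {"translation": [0, -0.024, 0], "rotation": [0, 0, 0]}, {"translation": [0, -0.028, 0], "rotation": [0, 0, 0]}, {"translation": [0, -0.032, 0], "rotation": [0, 0, 0]}, {"translation": [0, -0.036, 0], "rotation": [0, 0, 0]}, {"translation": [0, -0.04, 0], "rotation": [0, 0, 0]}])

```text
t: 10.15
eef_pos: [0.5482, 0.0311, 0.0476]
ee_rot: [-3.138, -0.005, 0.003]
force: [-2.3, 15.2, 7.9]
width: 0.0007
gripper_force: 6.9
```

Contact with the lobe edge is pushing sideways at 15 N, so I'll ease up before continuing.

apply_moves(steps=[{"translation": [0, 0.002, 0.001], "rotation": [0, 0, 0]}, {"translation": [0, 0.002, 0.002], "rotation": [0, 0, 0]}, {"translation": [0, 0.002, 0.003], "rotation": [0, 0, 0]}, {"translation": [0, 0.002, 0.004], "rotation": [0, 0, 0]}, {"translation": [0, 0.002, 0.005], "rotation": [0, 0, 0]}, {"translation": [0, 0.002, 0.006], "rotation": [0, 0, 0]}, {"translation": [0, 0.002, 0.006], "rotation": [0, 0, 0]}, {"translation": [0, 0.002, 0.006], "rotation": [0, 0, 0]}, {"translation": [0, 0.002, 0.006], "rotation": [0, 0, 0]}, {"translation": [0, 0.002, 0.006], "rotation": [0, 0, 0]}])

```text
t: 10.98
eef_pos: [0.5481, 0.0311, 0.049]
ee_rot: [-3.138, -0.005, 0.003]
force: [0.0, 11.5, 4.8]
width: 0.0005
gripper_force: 4.8
```

apply_moves(steps=[{"translation": [0, -0.001, 0.002], "rotation": [0, 0, 0]}, {"translation": [0, -0.002, 0.003], "rotation": [0, 0, 0]}, {"translation": [0, -0.003, 0.004], "rotation": [0, 0, 0]}, {"translation": [0, -0.005, 0.005], "rotation": [0, 0, 0]}, {"translation": [0, -0.007, 0.006], "rotation": [0, 0, 0]}, {"translation": [0, -0.009, 0.007], "rotation": [0, 0, 0]}, {"translation": [0, -0.01, 0.008], "rotation": [0, 0, 0]}, {"translation": [0, -0.012, 0.008], "rotation": [0, 0, 0]}, {"translation": [0, -0.014, 0.008], "rotation": [0, 0, 0]}, {"translation": [0, -0.016, 0.008], "rotation": [0, 0, 0]}])

```text
t: 11.82
eef_pos: [0.5477, 0.0261, 0.0509]
ee_rot: [-3.14, -0.004, 0.003]
force: [0.3, 4.9, 6.4]
width: 0.0008
gripper_force: 3.1
```

apply_moves(steps=[{"translation": [0, -0.003, 0.001], "rotation": [0, 0, 0]}, {"translation": [0, -0.006, 0.001], "rotation": [0, 0, 0]}, {"translation": [0, -0.009, 0.002], "rotation": [0, 0, 0]}, {"translation": [0, -0.012, 0.002], "rotation": [0, 0, 0]}, {"translation": [0, -0.015, 0.003], "rotation": [0, 0, 0]}, {"translation": [0, -0.018, 0.003], "rotation": [0, 0, 0]}, {"translation": [0, -0.021, 0.004], "rotation": [0, 0, 0]}, {"translation": [0, -0.024, 0.004], "rotation": [0, 0, 0]}, {"translation": [0, -0.027, 0.004], "rotation": [0, 0, 0]}, {"translation": [0, -0.03, 0.004], "rotation": [0, 0, 0]}])

```text
t: 12.65
eef_pos: [0.5473, 0.0181, 0.0517]
ee_rot: [-3.14, -0.003, 0.003]
force: [-0.4, 4.1, 5.5]
width: 0.0006
gripper_force: 2.6
```

apply_moves(steps=[{"translation": [0, -0.003, 0], "rotation": [0, 0, 0]}, {"translation": [0, -0.006, 0], "rotation": [0, 0, 0]}, {"translation": [0, -0.009, 0], "rotation": [0, 0, 0]}, {"translation": [0, -0.012, 0], "rotation": [0, 0, 0]}, {"translation": [0, -0.015, 0], "rotation": [0, 0, 0]}, {"translation": [0, -0.018, 0], "rotation": [0, 0, 0]}, {"translation": [0, -0.021, 0], "rotation": [0, 0, 0]}, {"translation": [0, -0.024, 0], "rotation": [0, 0, 0]}, {"translation": [0, -0.027, 0], "rotation": [0, 0, 0]}, {"translation": [0, -0.027, 0], "rotation": [0, 0, 0]}])

```text
t: 13.48
eef_pos: [0.5473, 0.0113, 0.0517]
ee_rot: [-3.14, -0.003, 0.003]
force: [0.2, 3.8, 4.9]
width: 0.0004
gripper_force: 2.7
```

apply_moves(steps=[{"translation": [0, 0.001, 0], "rotation": [0, 0, 0]}, {"translation": [0, 0.002, 0], "rotation": [0, 0, 0]}, {"translation": [0, 0.002, 0], "rotation": [0, 0, 0]}, {"translation": [0, 0.002, 0], "rotation": [0, 0, 0]}, {"translation": [0, 0.002, 0], "rotation": [0, 0, 0]}, {"translation": [0, 0.002, 0], "rotation": [0, 0, 0]}, {"translation": [0, 0.002, 0], "rotation": [0, 0, 0]}, {"translation": [0, 0.002, 0], "rotation": [0, 0, 0]}, {"translation": [0, 0.002, 0], "rotation": [0, 0, 0]}, {"translation": [0, 0.002, 0], "rotation": [0, 0, 0]}])

```text
t: 14.32
eef_pos: [0.5472, 0.0114, 0.0517]
ee_rot: [-3.141, -0.003, 0.003]
force: [0.4, 1.3, 5.4]
width: 0.0007
gripper_force: 2.7
```

```bash
python3 - <<'E'
from h import *
im=grab_frame('scene');cv2.imwrite('pics/s2.png',cv2.resize(im[130:300,150:420],None,fx=2.9,fy=2.9,interpolation=cv2.INTER_CUBIC))
s=get_state();print(s['t'],s['eef_pos'],s['force'])
E
```

```text
14.3667 [0.54722982 0.01136022 0.05174112] [0.84379689 1.82060733 5.97927872]
```

View pics/s2.png

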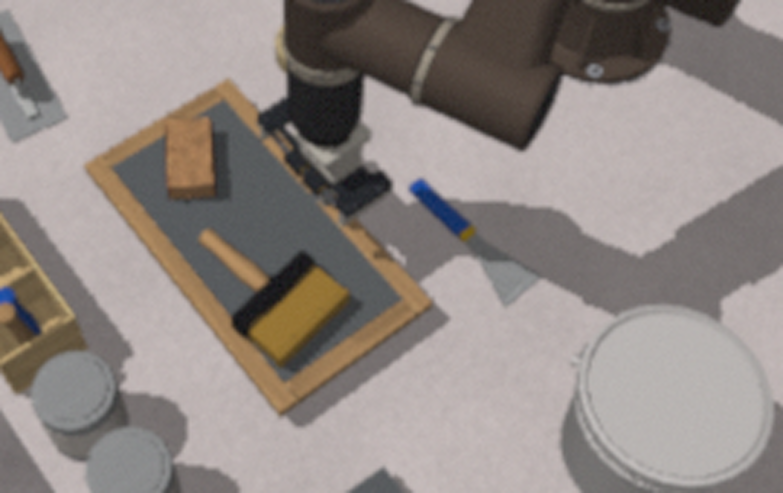

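The picture shows the gripper over the middle of the front strip (around (330,190)), with the tools and containers undisturbed. The drip itself is hidden under the gripper. The tip height of 51.7 mm at about 5.5 N fits resting on the dome top (53.5 mm) with the board sunk slightly.

```bash
python3 -c "
from station import *
print(job_done())"
```

```text
the job is handed in; nothing more can be done
None
```

I ran the shut fingertips along the front oak strip from about 6 mm inside the pail-side (left) corner to the drip, and handed in with them resting on it at about 5–6 N; pressure stayed under 8 N in the readings after each move, but catching the drip's edge briefly raised the total to about 17 N.

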